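# Hold a glass cell in the strain viewer

## Task

Turn the dimmer on the strain viewer's lamp house fully clockwise to its stop, then take the longest glass cell out of the wooden rack by its frosted side faces only - nothing may touch its clear end windows - and hold it upright in the viewer's light path, midway between lamp and analyser ring and centred on their round windows, its length along the light so that the light goes in at one clear end and out at the other. Finish while still holding it there, still and clear of the viewer, and leave everything else on the bench where it is.

Things in the scene. Friction and masses are not known exactly. Their poses are not given: they have to be found in the camera images.
- viewer: Fixed strain viewer: cast base 120 x 288 x 18 mm; at its +y end a louvred lamp house (100 x 90 mm, top 130 mm up) with a round bright window, 65 mm wide, facing -y; at its -y end an upright dark analyser ring (84 mm outside, 64 inside). Light runs level along y from window through ring. Origin: on the table under mid-gap. Stands left or right of the robot's centre line, turned up to 0.3 rad.
- beam (a point): Middle of the gap on the light path, 85 mm above the table; axes as the viewer's: y along the light, z up. From here it is 60 mm to the lamp house and 60 mm to the analyser ring; the base is 67 mm below.
- dimmer (a joint): Angle of the lamp's dimmer knob, rad: 0 = low stop, 4.71 = full-brightness stop; it grows clockwise seen from above. It starts 0.7 to 1.8 rad short of the full stop, turns stiffly (0.03 N m) and stays where it is left.
- dimmer_grip (a point): Black pointer knob on the lamp house, axis vertical: round skirt 36 mm wide, 8 mm high, on it an upright bar grip 34 mm long, 14 mm thick, its top 44 mm above the lamp house. This point is on the axis, 7 mm below the bar's top, 23 mm above the skirt; the bar runs along x and turns with the knob; the white pointer is on the -x half.
- rack: Wooden rack, fixed, 64 x 195 mm, 18 mm high, with five through grooves along its x, 15 mm wide, 8 mm deep (groove floor 10 mm above the table), at y = -70, -35, 0, 35, 70 mm. The cells stand in the two outer grooves and the middle one, in any order. Origin: centre of its underside.
- cell_long: Open-topped glass cell, 42.5 mm long (x), 12.5 mm wide (y), 45 mm high, about 32 g. The long one of three cells, to be inspected. Its two upright sides facing +-y are white frosted glass, its two ends facing +-x are clear windows. Stands upright in a rack groove, its length along the groove. Origin: centre of its underside; z up.
- cell_long_mid (a point): Centre of the long cell, 22.5 mm above its underside; x along its length, y across its frosted faces, z up.
- cell_mid_size: Open-topped glass cell, 22.5 mm long (x), 12.5 mm wide (y), 45 mm high, about 19 g. Not to be moved. Its two upright sides facing +-y are white frosted glass, its two ends facing +-x are clear windows. Stands upright in a rack groove, its length along the groove. Origin: centre of its underside; z up.
- cell_short: Open-topped glass cell, 12.5 mm long (x), 12.5 mm wide (y), 45 mm high, about 12 g. Not to be moved. Its two upright sides facing +-y are white frosted glass, its two ends facing +-x are clear windows. Stands upright in a rack groove, its length along the groove. Origin: centre of its underside; z up.
- syringe: Paste syringe lying behind the rack, about 120 mm long, 16 mm high, not to be moved. Origin on the table.
- stick: Wooden polishing stick lying on the robot's side of the rack, 150 x 11 x 8 mm, not to be moved. Origin: centre of its underside.
- jar: Small glass jar with white lid, 45 mm across, 35 mm high, beside the viewer, not to be moved. Origin: centre of its underside.
- loupe: Eye loupe standing on the table, 36 mm across, 30 mm high, not to be moved. Origin: centre of its underside.
Mind the look-alikes: they are no part of the job. What is shaped like the cell_long but blue, red or turquoise is not meant.

How it is judged:
By the outcome, as a careful person would: the job done as asked, in the order asked, and still so for the second after the job is handed in, while the arm keeps its last pose, push and grip.
It also fails if it takes over 72 s, if anything falls off the work surface, if the arm or the gripper's body presses on something with over 40 N, if the wrist force passes 120 N, or if a joint passes its speed limit or range.

## Robot

A 6-joint arm with a two-finger parallel gripper is mounted at the origin on the work surface. World frame = base frame: x ahead of the robot, y to its left, z up, the work surface at z = 0. Lengths are in mm, angles in rad, forces in N, time in s.
With the tool pointing down it reaches from about 275 to 750 mm from the base axis. Payload 10.2 kg.
Tool frame: the origin (TCP) lies at the very end of the fingers, on their centre line; the grasp point (between the pads) lies 19 mm behind it; z points along the fingers, y is the line along which they close (so a half turn about z gives the same grasp; the last joint's range is limited). The gripper opens to 85 mm and grips with 20 to 120 N. Pads are 22 mm wide; open, the fingers measure 114 mm over their backs; the gripper's body (76 mm by 85 mm) begins 54 mm behind the grasp point. The pads swing forward as they close: fully open they stand 13 mm farther back than shut.
Start: joints at [-1.542, 0.313, 1.498, -0, 1.331, -0.223], TCP at [130.789, -508.454, 231.294] pointing down, gripper open.
Joint ranges: [-2.94, 2.94], [-0.97, 2.17], [0.19, 2.56], [-1.23, 4.37], [0.02, 3.11], [-2.88, 2.88]. Speed limits (rad/s): [2.39, 2.39, 3.01, 3.14, 3.14, 3.14].

## Interface

Orientations are given as a unit quaternion [w, x, y, z].
In Python, from rig import ctrl gives the robot as it stands.
- The arm moves only by the tool step_arm, never from a script. Its argument "increments" is a list of rows, each a list of 3 entries, a list of its own where there are three numbers: the shift along the tool's x, y, z in cm, then the turn, a rotation vector about the tool's x, y, z in degrees, then the opening in per cent of the stroke, from 0 (shut) to 100 (fully open). A call has 1 to 8 rows; each row is the pose to reach, as a shift and turn from the pose commanded when the call began, along the tool's axes at that moment; what a row does not reach only later rows make up. A row lasts 1/8 s, in which the tool goes at most 62.5 mm and 10.7 degrees, less where a joint would pass 70% of its speed; a pose out of reach is approached as far as the arm can. A call with a gripper value outside its range is refused whole. The fingers move at their own pace and stop on an object; "squeeze" is the grip in N (left out, the last holds). Time passes only in rows, so rows that repeat a pose let the fingers close. It gives the time, the measured TCP pose, the force, the opening and the grip force at its end, in the units of the state.
- ctrl.sense(): the state, without advancing time (a new reading comes with each control period).
- ctrl.capture(name): name is "scene" or "top" or "wrist"; returns a dict with "img" (480x640x3 uint8, red, green, blue), "fx", "fy", "cx", "cy" (pixels), "extrinsics" (4x4, takes a point from camera to world coordinates). Camera axes: x right, y down, z forward; pixel columns grow to the right and rows downward; lengths in mm; the calibration is good to about 2 mm. A picture is of the moment at which its call begins. There is no depth.
- ctrl.finish_job(): hands the job in; it is judged then, once.
The state is a dict: "time_s": time; "joints": joint angles; "dq": joint speeds; "tau": joint torques, N m; "eef_pos": TCP position; "ee_rot": TCP orientation; "force": force on the tool from outside, world axes, zero at the start; "wrist_torque": the same for the moment, N m; "grip_width": opening from 0.0 (shut) to 1.0 (fully open); "grip_force": force on a finger pad.
Only numpy, scipy, OpenCV 4.12 (cv2) and the standard library are available. Lean on these libraries where they do the work, as an engineer would, in place of code of your own. Each camera call takes 0.05 s, during which the arm holds its last target. There are 200 camera calls.

## Working session

There is one attempt and no reset: what is moved stays moved. The work goes in short steps, Python scripts to look and compute and a tool call to move; the robot and the scene stay as the last step left them, time stands still between calls to the robot, and variables do not carry over. Pictures are saved under pics/ and viewed, at most 10 in all, crops included, and the job is handed in when it is done.

Besides the shell and the picture viewer there is one more tool, called after ">>>" in YAML: its name, and indented under it one key for each argument. step_arm: Moves the arm, as the interface text tells. Its arguments: {"type":"object","properties":{"increments":{"type":"array"},"squeeze":{"type":"number"}},"required":["increments"]}

```bash
mkdir -p pics; cat > h.py <<'E'
import numpy as np, cv2, pickle
from rig import ctrl
def snap(n,f):
    c=ctrl.capture(n); c={k:(np.array(v) if k in('img','extrinsics') else v) for k,v in c.items()}
    pickle.dump(c,open(f'pics/{f}.pkl','wb')); cv2.imwrite(f'pics/{f}.png',c['img'][:,:,::-1]); return c
def load(f): return pickle.load(open(f'pics/{f}.pkl','rb'))
def px2w(c,u,v,z):
    T=c['extrinsics']; d=T[:3,:3]@np.array([(u-c['cx'])/c['fx'],(v-c['cy'])/c['fy'],1]); o=T[:3,3]
    return o+d*(z-o[2])/d[2]
def w2px(c,p):
    T=c['extrinsics']; q=T[:3,:3].T@(np.array(p,float)-T[:3,3]); return np.array([c['fx']*q[0]/q[2]+c['cx'],c['fy']*q[1]/q[2]+c['cy']])
E
python3 - <<'E'
from h import *
for n in('top','scene'):
    c=snap(n,n+'0'); print(n,c['fx'],c['cx'],c['cy'],c['extrinsics'].round(3).tolist())
print(ctrl.sense())
a=cv2.imread('pics/top0.png')
cv2.imwrite('pics/both.png',cv2.resize(a,(800,600)))
E
```

```text
top 437.7524263434625 320.07736255933713 245.62884271082652 [[-0.018, -0.996, 0.085, 484.934], [-1.0, 0.02, 0.024, -15.665], [-0.025, -0.085, -0.996, 939.783], [0.0, 0.0, 0.0, 1.0]]
scene 526.0130877759723 322.3757610081238 251.1416265280264 [[-0.376, 0.739, -0.56, 1090.432], [0.927, 0.298, -0.229, 215.9], [-0.002, -0.605, -0.796, 872.143], [0.0, 0.0, 0.0, 1.0]]
{'time_s': 0.1, 'joints': array([-1.54237609e+00,  3.13401688e-01,  1.49834127e+00,  9.92118814e-06,
        1.33097817e+00, -2.23392419e-01]), 'dq': array([-0.0009525 , -0.00085455, -0.00305741,  0.0029053 , -0.00077514,
        0.00054442]), 'tau': array([ 1.65331392e-03, -4.12904227e+01, -2.60144126e+01, -2.86644554e-04,
        3.05791255e-03,  8.96822286e-06]), 'eef_pos': array([ 130.79714403, -508.2226112 ,  230.79585575]), 'ee_rot': array([-5.61089534e-04,  9.92084254e-01,  1.25572748e-01,  5.97133090e-05]), 'force': array([-0.62701494,  0.00430321, -0.08037509]), 'wrist_torque': array([ 0.01283115, -0.03238501,  0.03639431]), 'grip_force': 0.0, 'grip_width': 0.9992475489396602}
```

View pics/top0.png

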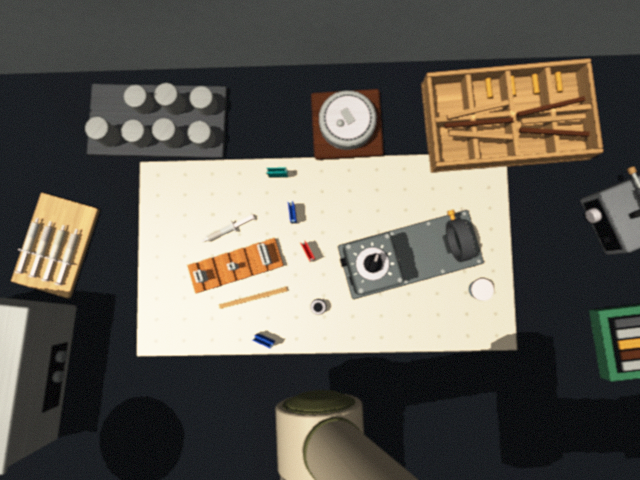

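View pics/scene0.png

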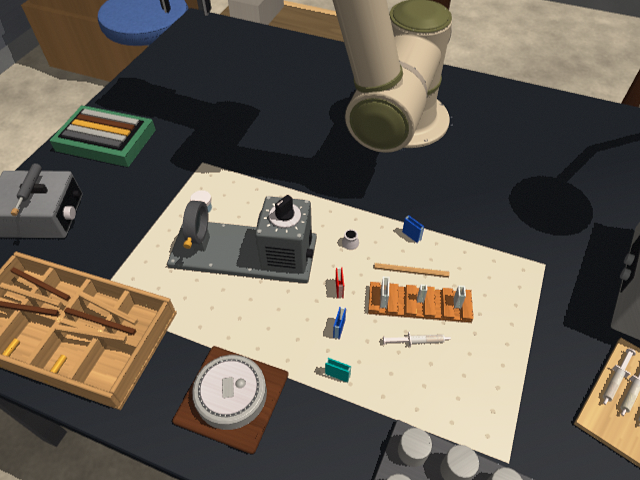

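The top view shows the rack at about (237,265) and the viewer at (410,255), with the lamp house and knob at (373,262) and the ring at (462,238). The uncoloured cells are at (263,252), (232,266) and (198,276). The blue, red and turquoise look-alikes are loose on the mat. I'll enlarge the rack and knob.

```bash
python3 - <<'E'
from h import *
a=cv2.imread('pics/top0.png')
r=cv2.resize(a[232:298,182:294],None,fx=7,fy=7,interpolation=cv2.INTER_CUBIC)
v=cv2.resize(a[200:305,335:490],None,fx=5,fy=5,interpolation=cv2.INTER_CUBIC)
cv2.imwrite('pics/r.png',r);cv2.imwrite('pics/v.png',v)
E
```

```text
(no output)
```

View pics/r.png

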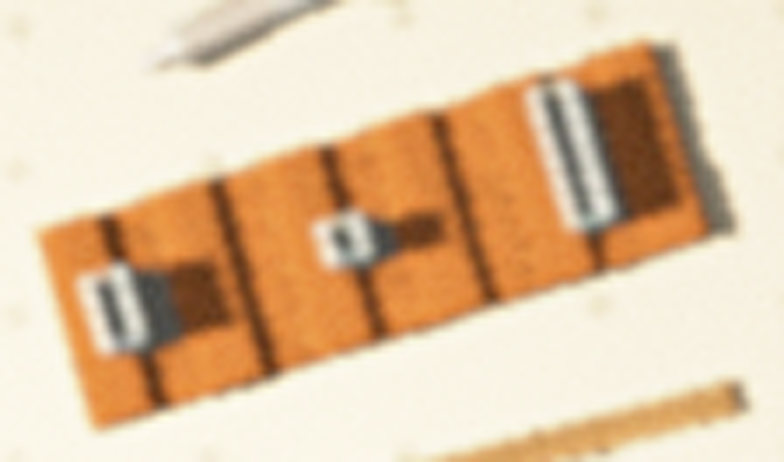

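View pics/v.png

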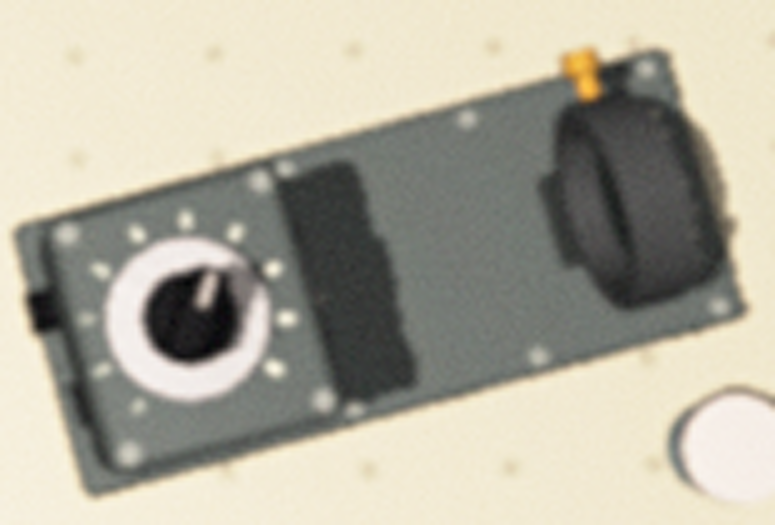

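The long cell is the clear cell in the rack's right-hand (-y) groove. Its top outline is at crop (530,90), (570,82), (618,215), (580,230), about 42 mm long. The other two rack cells are short and mid-size, and the coloured ones are off the rack. The knob is at crop (190,317), its white pointer towards (212,270), and the dial's clockwise end is near (275,370).

```bash
cat >> h.py <<'E'
from scipy.optimize import least_squares
def fit(c,obj,pix,x0):
    obj=np.array(obj,float);pix=np.array(pix,float)
    def f(p):
        ca,sa=np.cos(p[2]),np.sin(p[2]);R=np.array([[ca,-sa,0],[sa,ca,0],[0,0,1]])
        return np.concatenate([w2px(c,R@o+[p[0],p[1],0])-q for o,q in zip(obj,pix)])
    s=least_squares(f,x0); return s.x,s.fun.reshape(-1,2)
E
python3 - <<'E'
from h import *
c=load('top0')
def cr(P,x,y,k): return [((u+.5)/k-.5+x,(v+.5)/k-.5+y) for u,v in P]
# rack
pr=cr([(38,230),(650,40),(708,238),(98,430)],182,232,7)
p,e=fit(c,[(32,97.5,18),(32,-97.5,18),(-32,-97.5,18),(-32,97.5,18)],pr,[450,150,.2]);print('rack',p.round(3),e.round(1).tolist())
pc=cr([(530,90),(570,82),(618,215),(580,230)],182,232,7)
q,e=fit(c,[(21.25,6.25,55),(21.25,-6.25,55),(-21.25,-6.25,55),(-21.25,6.25,55)],pc,p);print('cell',q.round(3),e.round(1).tolist())
d=q[:2]-p[:2];ca,sa=np.cos(p[2]),np.sin(p[2]);print('cell in rack',ca*d[0]+sa*d[1],-sa*d[0]+ca*d[1])
pv=cr([(15,228),(668,48),(748,312),(90,495)],335,200,5)
v,e=fit(c,[(60,144,18),(60,-144,18),(-60,-144,18),(-60,144,18)],pv,[450,-200,.2]);print('viewer',v.round(3),e.round(1).tolist())
k=px2w(c,*cr([(190,317)],335,200,5)[0],138)
d=k[:2]-v[:2];ca,sa=np.cos(v[2]),np.sin(v[2]);print('knob',k,'in viewer',ca*d[0]+sa*d[1],-sa*d[0]+ca*d[1])
for z,P in((174,(212,270)),(174,(203,305))):
    b=px2w(c,*cr([P],335,200,5)[0],z); print(b,np.degrees(np.arctan2(b[1]-k[1],b[0]-k[0])))
for n,o in(('ring',None),):pass
E
```

```text
rack [5.26228e+02 1.87359e+02 2.84000e-01] [[-0.2, -0.1], [0.1, -0.4], [0.6, 0.1], [-0.5, 0.3]]
cell [5.46685e+02 1.20501e+02 3.31000e-01] [[0.0, 0.4], [0.1, -0.5], [0.1, 0.1], [-0.2, 0.0]]
cell in rack 0.9092688162766294 -69.91159410625163
viewer [ 5.4312e+02 -1.8339e+02  2.5000e-01] [[-0.8, -0.8], [0.1, -1.1], [1.1, 0.8], [-0.4, 1.0]]
knob [519.67923601 -91.91043694 138.        ] in viewer -0.03517715607410565 94.43518029112141
[534.39718809 -96.62043363 174.        ] -17.745561619632923
[522.2203233  -93.13101352 174.        ] -25.656666395186697
```

```bash
cat >> h.py <<'E'
from scipy.spatial.transform import Rotation as Ro
def cur():
    s=ctrl.sense(); w,x,y,z=s['ee_rot']; return s,Ro.from_quat([x,y,z,w])
def to(pos,psi):
    s,R=cur(); T=Ro.from_euler('z',psi)*Ro.from_euler('x',np.pi)
    print('t',round(s['time_s'],2),'shift cm',(R.inv().apply(np.array(pos)-s['eef_pos'])/10).round(3),'turn deg',np.degrees((R.inv()*T).as_rotvec()).round(2),'| psi now',np.degrees(np.arctan2(*R.as_matrix()[[1,0],0])).round(2),'pos',s['eef_pos'].round(1),'j',s['joints'].round(2))
E
python3 -c "
from h import *
to([519.7,-91.9,250],np.radians(160))"
```

```text
t 0.1 shift cm [ 48.037 -30.632  -1.874] turn deg [-1.0000e-02 -9.0000e-02 -1.4557e+02] | psi now 14.43 pos [ 130.8 -508.2  230.8] j [-1.54  0.31  1.5   0.    1.33 -0.22]
```

>>> step_arm:
  increments:
    - [[6,-3.8,-1.9],[0,0,-10],100]
    - [[12,-7.6,-1.9],[0,0,-20],100]
    - [[18,-11.5,-1.9],[0,0,-30],100]
    - [[24,-15.3,-1.9],[0,0,-40],100]
    - [[30,-19.1,-1.9],[0,0,-50],100]
    - [[36,-23,-1.9],[0,0,-60],100]
    - [[42,-26.8,-1.9],[0,0,-70],100]
    - [[48,-30.6,-1.9],[0,0,-80],100]

```text
time_s: 1.1
eef_pos: [471.7, -142.8, 250.2]
ee_rot: [-0.0, 0.677, 0.736, -0.0]
force: [0.6, -0.6, 1.1]
grip_width: 1.0
grip_force: 0.0
```

```bash
python3 -c "
from h import *
to([519.7,-91.9,250],np.radians(160))"
```

```text
t 1.1 shift cm [4.675 5.209 0.019] turn deg [-1.000e-02 -0.000e+00 -6.524e+01] | psi now 94.76 pos [ 471.7 -142.8  250.2] j [-0.53  0.23  1.56 -0.    1.35 -0.62]
```

>>> step_arm:
  increments:
    - [[0,0,0],[0,0,0],100]

```text
time_s: 1.23
eef_pos: [472.1, -141.5, 249.8]
ee_rot: [-0.001, 0.677, 0.736, 0.0]
force: [0.6, -0.5, -0.3]
grip_width: 1.001
grip_force: 0.0
```

```bash
python3 -c "
from h import *
to([519.7,-91.9,250],np.radians(160))"
```

```text
t 1.23 shift cm [ 4.545  5.16  -0.022] turn deg [ 1.000e-02 -7.000e-02 -6.516e+01] | psi now 94.84 pos [ 472.1 -141.5  249.8] j [-0.53  0.23  1.56  0.    1.35 -0.61]
```

>>> step_arm:
  increments:
    - [[2,2.5,0],[0,0,-10],100]
    - [[4.5,5.2,0],[0,0,-20],100]
    - [[4.5,5.2,0],[0,0,-30],100]
    - [[4.5,5.2,0],[0,0,-40],100]
    - [[4.5,5.2,0],[0,0,-50],100]
    - [[4.5,5.2,0],[0,0,-60],100]
    - [[4.5,5.2,0],[0,0,-65.2],100]
    - [[4.5,5.2,0],[0,0,-65.2],100]

```text
time_s: 2.22
eef_pos: [518.5, -96.6, 250.1]
ee_rot: [-0.0, 0.178, 0.984, -0.0]
force: [0.2, 0.8, -0.6]
grip_width: 1.002
grip_force: 0.0
```

```bash
python3 - <<'E'
from h import *
to([519.7,-91.9,250],np.radians(160))
c=snap('wrist','w1'); print(c['fx'],c['extrinsics'].round(2).tolist())
for p in([519.7,-91.9,174],[519.7,-91.9,138]): print(w2px(c,p))
E
```

```text
t 2.23 shift cm [0.052 0.479 0.012] turn deg [-0.01 -0.03 -0.53] | psi now 159.47 pos [518.5 -96.6 250.1] j [-0.41  0.31  1.46 -0.    1.38 -1.62]
379.4497816762786 [[0.35, 0.9, 0.26, 455.37], [0.94, -0.34, -0.1, -74.14], [-0.0, 0.27, -0.96, 392.42], [0.0, 0.0, 0.0, 1.0]]
[320.53869315 251.96881753]
[319.24499562 236.8385209 ]
```

View pics/w1.png

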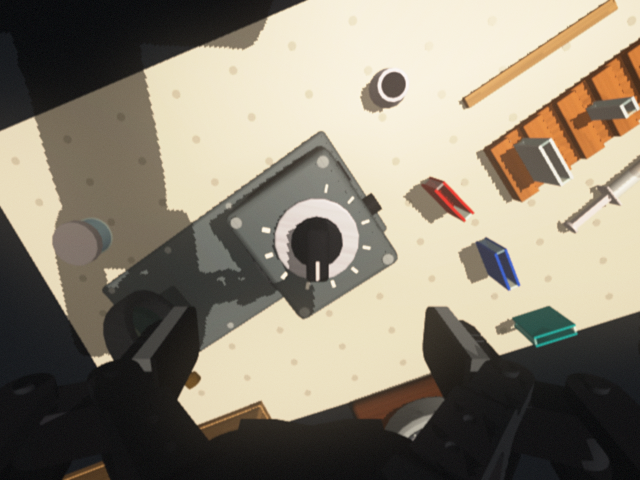

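The knob's bar and white pointer stand vertical in the wrist image at (318,262)–(318,282), skirt centre about (317,241). The bar is lined up with tool x, so no yaw correction is needed.

```bash
python3 - <<'E'
from h import *
c=load('w1')
print(px2w(c,317,241,138)); a=px2w(c,318,282,174)
print(a, px2w(c,317,262,174))
to([519.7,-91.9,149],np.radians(160))
E
```

```text
[521.95874447 -94.39128887 138.        ]
[ 537.2949614  -100.00509446  174.        ] [524.91624487 -96.09374688 174.        ]
t 2.27 shift cm [ 0.052  0.463 10.115] turn deg [-0.01 -0.02 -0.57] | psi now 159.43 pos [518.6 -96.4 250.2] j [-0.41  0.31  1.46 -0.    1.38 -1.62]
```

>>> step_arm:
  increments:
    - [[-0.1,0.37,0],[0,0,0],60]
    - [[-0.1,0.37,3],[0,0,0],50]
    - [[-0.1,0.37,6],[0,0,0],45]
    - [[-0.1,0.37,8.5],[0,0,0],45]
    - [[-0.1,0.37,10.1],[0,0,0],45]
    - [[-0.1,0.37,10.1],[0,0,0],40]
    - [[-0.1,0.37,10.1],[0,0,0],20]
    - [[-0.1,0.37,10.1],[0,0,0],5]
  squeeze: 25

```text
time_s: 3.28
eef_pos: [521.6, -93.3, 150.5]
ee_rot: [0.001, 0.177, 0.984, -0.001]
force: [-2.1, -3.2, 4.1]
grip_width: 0.153
grip_force: 28.4
```

>>> step_arm:
  increments:
    - [[0,0,0],[0,0,0],5]
    - [[0,0,0],[0,0,0],5]
    - [[0,0,0],[0,0,0],5]

```text
time_s: 3.65
eef_pos: [521.6, -93.3, 150.4]
ee_rot: [0.001, 0.177, 0.984, -0.001]
force: [-2.8, -3.5, 5.9]
grip_width: 0.158
grip_force: 28.8
```

```bash
python3 - <<'E'
from h import *
to([520.7,-93.2,149],np.radians(160)); s=ctrl.sense(); print(s['force'],s['wrist_torque'],s['grip_width'],s['grip_force'])
E
```

```text
t 3.65 shift cm [ 0.084 -0.024  0.143] turn deg [-0.05  0.12 -0.38] | psi now 159.62 pos [521.6 -93.3 150.4] j [-0.4   0.4   1.6  -0.    1.14 -1.61]
[-2.81665279 -3.49311001  5.90239194] [-0.56097213  0.44771436  0.00809769] 0.1582480415742069 28.817463219165802
```

>>> step_arm:
  increments:
    - [[0,0,0],[0,0,9],5]
    - [[0,0,0],[0,0,18],5]
    - [[0,0,0],[0,0,27],5]
    - [[0,0,0],[0,0,36],5]
    - [[0,0,0],[0,0,45],5]
    - [[0,0,0],[0,0,54],5]
    - [[0,0,0],[0,0,63],5]
    - [[0,0,0],[0,0,72],5]

```text
time_s: 4.65
eef_pos: [520.2, -94.2, 150.4]
ee_rot: [0.0, 0.723, 0.69, -0.002]
force: [-13.0, -9.0, 11.0]
grip_width: 0.156
grip_force: 29.4
```

```bash
cat >st.py <<'E'
from h import *
to([520.7,-93.2,149],np.radians(160)); s=ctrl.sense(); print(s['force'],s['wrist_torque'],s['grip_width'],s['grip_force'])
E
python3 st.py
```

```text
t 4.65 shift cm [0.106 0.043 0.14 ] turn deg [ -0.22   0.1  -72.66] | psi now 87.34 pos [520.2 -94.2 150.4] j [-0.4   0.4   1.6  -0.    1.14 -0.35]
[-12.97303178  -9.00091633  10.97242925] [-1.61200354  2.01538308  0.04271668] 0.15561412995755278 29.415040612220764
```

>>> step_arm:
  increments:
    - [[-0.08,-0.12,0],[0,0,6],5]
    - [[-0.08,-0.12,0],[0,0,12],5]
    - [[-0.08,-0.12,0],[0,0,18],5]
    - [[-0.08,-0.12,0],[0,0,22],5]
    - [[-0.08,-0.12,0],[0,0,22],5]

```text
time_s: 5.28
eef_pos: [519.6, -94.2, 150.4]
ee_rot: [0.001, 0.841, 0.542, -0.001]
force: [-7.3, -4.5, 7.3]
grip_width: 0.161
grip_force: 29.2
```

```bash
python3 st.py
```

```text
t 5.28 shift cm [0.14  0.062 0.14 ] turn deg [-8.000e-02  1.000e-01 -9.442e+01] | psi now 65.58 pos [519.6 -94.2 150.4] j [-0.4   0.4   1.6  -0.    1.14  0.03]
[-7.25763093 -4.53997903  7.32304368] [-0.9123466   1.2395454  -0.03627974] 0.16077476860014503 29.183118045330048
```

>>> step_arm:
  increments:
    - [[-0.05,-0.05,0],[0,0,2],5]
    - [[-0.05,-0.05,0],[0,0,4],5]
    - [[-0.05,-0.05,0],[0,0,6],5]
    - [[-0.05,-0.05,0],[0,0,6],5]

```text
time_s: 5.78
eef_pos: [519.4, -94.1, 150.4]
ee_rot: [0.001, 0.868, 0.497, -0.0]
force: [-4.6, -4.1, 7.9]
grip_width: 0.157
grip_force: 29.0
```

```bash
python3 st.py
```

```text
t 5.78 shift cm [0.149 0.066 0.141] turn deg [ 2.000e-02  1.100e-01 -1.004e+02] | psi now 59.6 pos [519.4 -94.1 150.4] j [-0.4   0.4   1.6  -0.    1.14  0.13]
[-4.57159923 -4.09323721  7.91364883] [-0.58996949  0.77401032 -0.01174132] 0.1568287488752079 28.985028862953186
```

>>> step_arm:
  increments:
    - [[0,0,0],[0,0,2],5]
    - [[0,0,0],[0,0,4],5]
    - [[0,0,0],[0,0,4],5]

```text
time_s: 6.15
eef_pos: [519.5, -93.9, 150.5]
ee_rot: [0.001, 0.884, 0.467, 0.0]
force: [-3.1, -1.6, 8.3]
grip_width: 0.157
grip_force: 52.0
```

```bash
python3 st.py
```

```text
t 6.15 shift cm [0.127 0.061 0.152] turn deg [ 3.0000e-02  1.2000e-01 -1.0427e+02] | psi now 55.73 pos [519.5 -93.9 150.5] j [-0.4   0.4   1.6  -0.    1.14  0.2 ]
[-3.10375061 -1.61520613  8.28349144] [-0.35449745  0.68519278  1.01385493] 0.15742295322130911 52.02392833773047
```

Wrist torque jumped to 1.0 N m, so the knob is at its stop. Next I'll release and lift.

>>> step_arm:
  increments:
    - [[0,0,0],[0,0,0],45]
    - [[0,0,0],[0,0,0],45]
    - [[0,0,0],[0,0,0],45]
    - [[0,0,-3],[0,0,0],45]
    - [[0,0,-7],[0,0,0],45]
    - [[0,0,-10],[0,0,0],45]
    - [[0,0,-10],[0,0,0],45]

```text
time_s: 7.02
eef_pos: [520.0, -93.8, 251.3]
ee_rot: [0.002, 0.884, 0.467, 0.001]
force: [0.3, 0.0, 0.2]
grip_width: 0.456
grip_force: 0.0
```

```bash
python3 - <<'E'
from h import *
c=snap('wrist','w2'); cv2.imwrite('pics/w2c.png',cv2.resize(c['img'][130:350,180:460,::-1],None,fx=2.5,fy=2.5))
print(c['extrinsics'].round(2).tolist())
v=np.array([543.1,-183.4]);print([w2px(c,p).round(1).tolist() for p in([520.7,-93.2,138],[520.7-17*np.cos(.25+np.pi/4),-93.2-17*np.sin(.25+np.pi/4),174])])
d=0.25-np.radians(135); print('full dir deg',np.degrees(d))
to([546.7,120.5,150],0.284)
E
```

```text
[[0.83, -0.54, -0.15, 560.81], [-0.56, -0.79, -0.23, -38.12], [0.0, 0.27, -0.96, 393.6], [0.0, 0.0, 0.0, 1.0]]
[[306.1, 238.7], [307.5, 280.2]]
full dir deg -120.67605512172942
t 7.08 shift cm [19.207 -9.848  9.95 ] turn deg [ 0.05 -0.04 39.36] | psi now 55.63 pos [519.4 -93.6 249.5] j [-0.4   0.31  1.46  0.    1.38  0.2 ]
```

View pics/w2c.png

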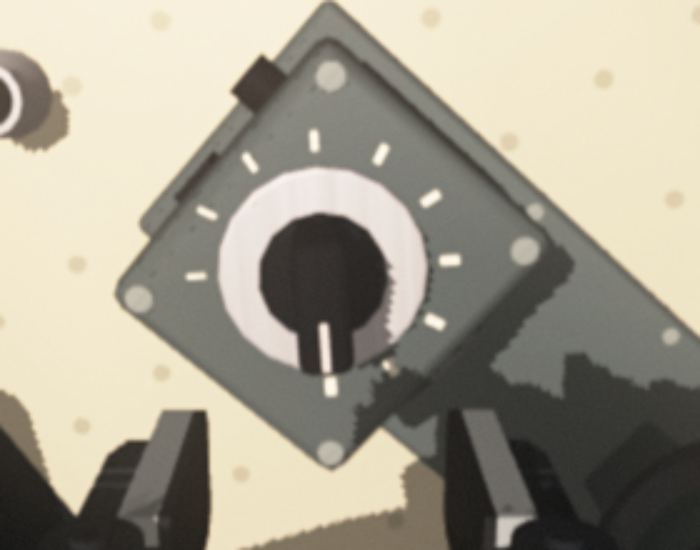

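The pointer at crop (325,330) sits on the last clockwise tick (330,385), so the dimmer is at full. On to the cell.

>>> step_arm:
  increments:
    - [[4.8,-2.5,0],[0,0,8],50]
    - [[9.6,-4.9,0],[0,0,16],50]
    - [[14.4,-7.4,2],[0,0,24],50]
    - [[19.2,-9.8,4],[0,0,32],50]
    - [[19.2,-9.8,6],[0,0,39.4],50]
    - [[19.2,-9.8,8],[0,0,39.4],50]
    - [[19.2,-9.8,8],[0,0,39.4],50]

```text
time_s: 7.95
eef_pos: [545.6, 120.3, 167.0]
ee_rot: [-0.0, 0.99, 0.141, -0.002]
force: [0.4, -0.3, -0.2]
grip_width: 0.5
grip_force: 0.0
```

```bash
python3 - <<'E'
from h import *
c=snap('wrist','w3'); 
to([546.7,120.5,22],0.284)
R=Ro.from_euler('z',.284).as_matrix()
P=[w2px(c,R@[sx*21.25,sy*6.25,z]+[546.7,120.5,0]) for z in(55,) for sx,sy in((1,1),(1,-1),(-1,-1),(-1,1))]; P=np.array(P);print(P.round(1))
m=P.mean(0).astype(int);y0=max(m[1]-90,0);x0=max(m[0]-110,0)
cv2.imwrite('pics/w3c.png',cv2.resize(c['img'][y0:y0+180,x0:x0+220,::-1],None,fx=3.3333,fy=3.3333));print(x0,y0)
E
```

```text
t 8.0 shift cm [ 7.9000e-02 -1.2000e-02  1.4639e+01] turn deg [-0.04  0.13 -0.04] | psi now 16.23 pos [546.3 120.2 168.4] j [0.01 0.44 1.48 0.   1.22 1.29]
[[297.9 210.5]
 [316.3 210.5]
 [316.  269.5]
 [298.4 269.5]]
197 149
```

View pics/w3c.png

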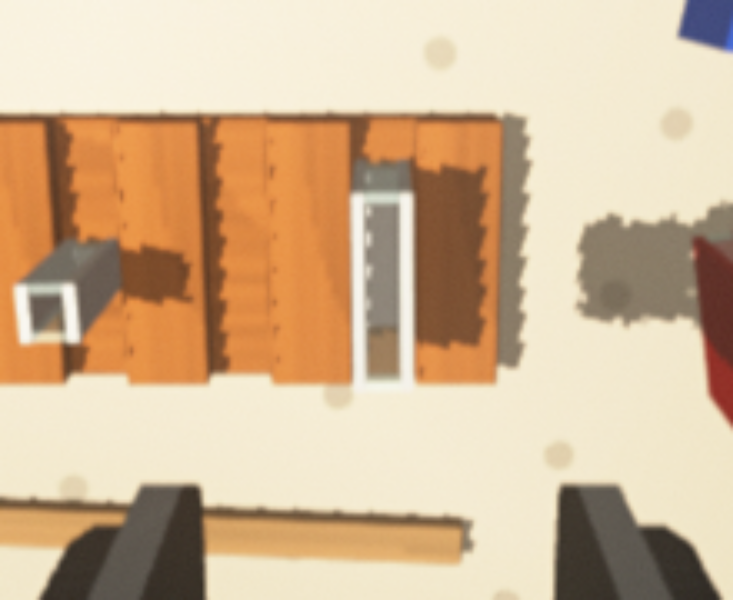

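```bash
python3 - <<'E'
from h import *
c=load('w3')
pix=[(197+u/3.3333,149+v/3.3333) for u,v in((350,190),(413,190),(413,388),(352,388))]
q,e=fit(c,[(21.25,6.25,55),(21.25,-6.25,55),(-21.25,-6.25,55),(-21.25,6.25,55)],pix,[546,120,.28]);print(q,e.round(1).tolist())
print(c['cx'])
to([q[0],q[1],22],q[2])
E
```

```text
[5.50526973e+02 1.18397666e+02 2.88868869e-01] [[0.2, 0.1], [-0.2, -0.0], [-0.3, -0.1], [0.3, 0.0]]
310.5088104967815
t 8.0 shift cm [ 0.387  0.296 14.639] turn deg [-0.04  0.13 -0.32] | psi now 16.23 pos [546.3 120.2 168.4] j [0.01 0.44 1.48 0.   1.22 1.29]
```

```bash
python3 - <<'E'
from h import *
c=load('w3'); s,R=cur()
for d in(-19,0,50,113): print(d,w2px(c,s['eef_pos']+R.apply([0,0,d])).round(1))
print(np.array(R.inv().as_matrix()@c['extrinsics'][:3,:3]).round(4).tolist(), R.inv().apply(c['extrinsics'][:3,3]-s['eef_pos']))
E
```

```text
-19 [304.3 340.4]
0 [305.  316.2]
50 [306.4 273.5]
113 [307.4 241.8]
[[0.0003, -0.9608, -0.2772], [1.0, 0.0005, -0.0003], [0.0005, -0.2772, 0.9608]] [  70.73979084    2.2744983  -140.67886844]
```

>>> step_arm:
  increments:
    - [[0.2,0.1,4],[0,0,-0.3],50]
    - [[0.2,0.1,8],[0,0,-0.3],50]
    - [[0.2,0.1,9],[0,0,-0.3],50]
    - [[0.2,0.1,9],[0,0,-0.3],50]

```text
time_s: 8.5
eef_pos: [549.5, 119.7, 80.2]
ee_rot: [0.0, 0.99, 0.144, 0.0]
force: [-0.5, -0.2, 0.6]
grip_width: 0.501
grip_force: 0.0
```

```bash
python3 - <<'E'
from h import *
c=snap('wrist','w4'); s,R=cur(); print(s['eef_pos'],c['cx'])
for d in(-19,0,23): print(d,w2px(c,s['eef_pos']+R.apply([0,0,d])).round(1))
cv2.imwrite('pics/w4c.png',cv2.resize(c['img'][180:420,150:470,::-1],None,fx=2.5,fy=2.5))
E
```

```text
[549.86799531 119.76012242  80.8469578 ] 310.5088104967815
-19 [303.6 339.9]
0 [304.5 316. ]
23 [305.2 293.6]
```

View pics/w4c.png

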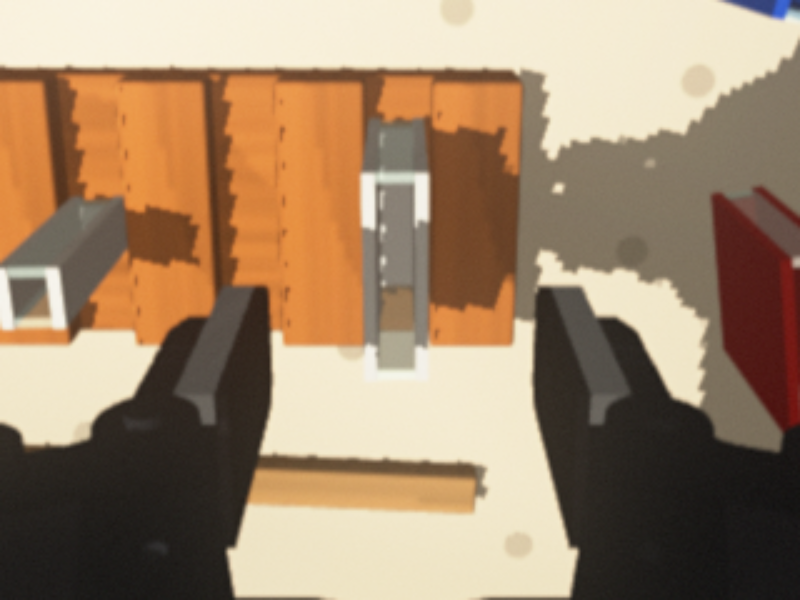

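```bash
python3 - <<'E'
from h import *
c=load('w4'); s,R=cur()
for dz in(0,3,6,9): print(dz,[w2px(c,s['eef_pos']+R.apply([x,y,-dz])).round(1).tolist() for x in(11,-11) for y in(21.2,)])
pix=[(150+u/2.5,180+v/2.5) for u,v in((362,172),(430,172),(430,380),(363,380))]
q,e=fit(c,[(21.25,6.25,55),(21.25,-6.25,55),(-21.25,-6.25,55),(-21.25,6.25,55)],pix,[546,120,.28]);print(q,e.round(1).tolist())
d=np.array([q[0],q[1],0])-s['eef_pos']; print(R.inv().apply(d)); to([q[0],q[1],22],.287)
E
```

```text
0 [[357.1, 291.1], [355.3, 339.9]]
3 [[358.0, 294.1], [356.1, 343.7]]
6 [[358.9, 297.2], [357.0, 347.6]]
9 [[359.9, 300.4], [357.9, 351.7]]
[5.50100245e+02 1.18223946e+02 2.89217574e-01] [[0.0, 0.1], [-0.0, 0.1], [-0.7, -0.1], [0.7, -0.1]]
[-0.39091851  1.49094808 80.84719301]
t 8.55 shift cm [-0.034  0.15   5.885] turn deg [ 0.03 -0.13  0.08] | psi now 16.52 pos [549.9 119.8  80.8] j [0.01 0.55 1.56 0.   1.02 1.29]
```

>>> step_arm:
  increments:
    - [[0,-0.1,2],[0,0,0],50]
    - [[0,-0.1,4],[0,0,0],45]
    - [[0,-0.1,5.2],[0,0,0],40]
    - [[0,-0.1,5.8],[0,0,0],35]
    - [[0,-0.1,5.8],[0,0,0],30]
    - [[0,-0.1,5.8],[0,0,0],25]
    - [[0,-0.1,5.8],[0,0,0],21]
    - [[0,-0.1,5.8],[0,0,0],21]
  squeeze: 25

```text
time_s: 9.55
eef_pos: [548.8, 120.7, 21.5]
ee_rot: [0.0, 0.99, 0.144, 0.0]
force: [-0.2, 0.6, 0.5]
grip_width: 0.209
grip_force: 0.0
```

>>> step_arm:
  increments:
    - [[0,0,0],[0,0,0],18]
    - [[0,0,0],[0,0,0],15]
    - [[0,0,0],[0,0,0],10]
    - [[0,0,0],[0,0,0],5]
    - [[0,0,0],[0,0,0],5]
    - [[0,0,0],[0,0,0],5]

```text
time_s: 10.3
eef_pos: [548.8, 120.7, 21.4]
ee_rot: [0.0, 0.99, 0.144, 0.0]
force: [-0.1, -0.6, 1.9]
grip_width: 0.144
grip_force: 26.5
```

```bash
python3 st.py
```

```text
t 10.3 shift cm [ -8.777  19.711 -12.763] turn deg [ 2.0000e-02  0.0000e+00 -1.4347e+02] | psi now 16.53 pos [548.8 120.7  21.4] j [ 0.01  0.64  1.6  -0.    0.9   1.29]
[-0.11019706 -0.57831459  1.93804369] [ 0.02947147  0.01738425 -0.01396281] 0.14370592412115354 26.547762751579285
```

>>> step_arm:
  increments:
    - [[0,0,-0.5],[0,0,0],5]
    - [[0,0,-2],[0,0,0],5]
    - [[0,0,-6],[0,0,0],5]
    - [[0,0,-11],[0,0,0],5]
    - [[0,0,-16],[0,0,0],5]
    - [[0,0,-20],[0,0,0],5]
    - [[0,0,-22],[0,0,0],5]
    - [[0,0,-22],[0,0,0],5]

```text
time_s: 11.3
eef_pos: [549.1, 120.8, 243.3]
ee_rot: [0.0, 0.99, 0.144, 0.002]
force: [0.2, -0.4, -1.0]
grip_width: 0.142
grip_force: 26.4
```

```bash
python3 -c "
from h import *
to([544,-184.5,240],1.821);print(ctrl.sense()['grip_width'])"
```

```text
t 11.3 shift cm [-9.174 29.122  0.328] turn deg [  0.2   -0.12 -87.8 ] | psi now 16.53 pos [549.1 120.8 243.3] j [0.01 0.39 1.37 0.   1.39 1.29]
0.14150124761764085
```

>>> step_arm:
  increments:
    - [[-1.1,3.6,0],[0,0,-9],5]
    - [[-2.3,7.3,0],[0,0,-18],5]
    - [[-3.4,10.9,0],[0,0,-27],5]
    - [[-4.6,14.6,0],[0,0,-36],5]
    - [[-5.7,18.2,0],[0,0,-45],5]
    - [[-6.9,21.8,0],[0,0,-54],5]
    - [[-8,25.5,0],[0,0,-63],5]
    - [[-9.2,29.1,0],[0,0,-72],5]

```text
time_s: 12.3
eef_pos: [542.7, -185.4, 240.2]
ee_rot: [-0.001, 0.714, 0.7, -0.0]
force: [0.9, 0.9, -0.5]
grip_width: 0.142
grip_force: 26.3
```

>>> step_arm:
  increments:
    - [[0,0,0],[0,0,-8],5]
    - [[0,0,0],[0,0,-15.8],5]
    - [[0,0,2],[0,0,-15.8],5]
    - [[0,0,5],[0,0,-15.8],5]
    - [[0,0,7],[0,0,-15.8],5]
    - [[0,0,7],[0,0,-15.8],5]
    - [[0,0,7],[0,0,-15.8],5]

```text
time_s: 13.18
eef_pos: [543.5, -184.5, 171.9]
ee_rot: [0.0, 0.613, 0.79, 0.0]
force: [0.0, -0.7, -0.3]
grip_width: 0.142
grip_force: 26.3
```

```bash
python3 - <<'E'
from h import *
to([544,-184.5,73.9],1.821)
c=snap('wrist','w5'); s,R=cur()
print(c['extrinsics'].round(2).tolist())
V=Ro.from_euler('z',.25)
for o in((50,60,130),(-50,60,130),(60,-144,18),(-60,-144,18),(60,0,18),(-60,0,18)): print(o,w2px(c,V.apply(o)+[544,-184.5,0]).round(1))
cv2.imwrite('pics/w5b.png',cv2.resize(c['img'][:,:,::-1],(800,600),interpolation=cv2.INTER_CUBIC))
E
```

```text
t 13.18 shift cm [-0.011  0.047  9.797] turn deg [ 0.03  0.03 -0.01] | psi now 104.33 pos [ 543.5 -184.5  171.9] j [-0.53  0.47  1.43  0.    1.24 -0.78]
[[0.97, 0.24, 0.07, 528.15], [0.25, -0.93, -0.27, -118.95], [0.0, 0.28, -0.96, 314.12], [0.0, 0.0, 0.0, 1.0]]
(50, 60, 130) [414.5 152.9]
(-50, 60, 130) [202.6 152.9]
(60, -144, 18) [375.8 379.9]
(-60, -144, 18) [243.  379.9]
(60, 0, 18) [384.4 224.3]
(-60, 0, 18) [234.2 224.3]
```

View pics/w5b.png

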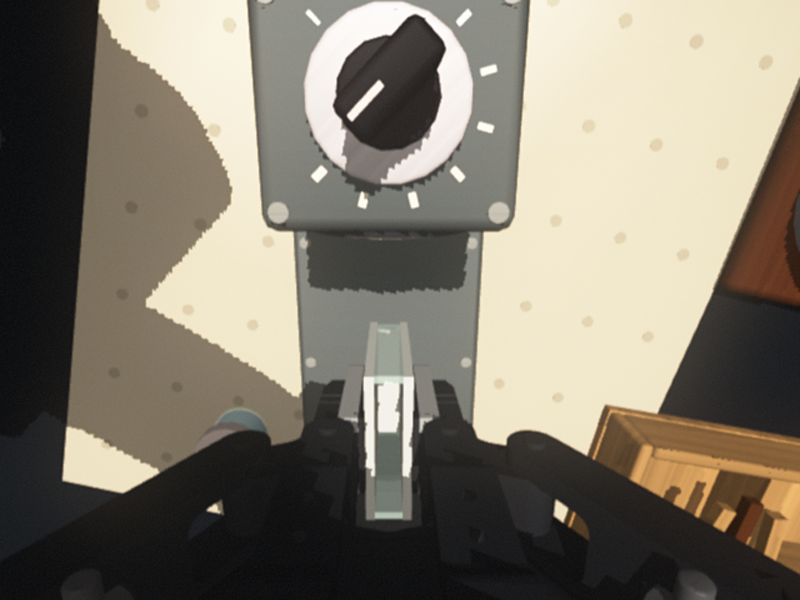

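The wrist view shows the cell upright in the pads, its top at (365–412, 378–518) in the 800-pixel image. The lamp house's front top edge runs from (263,230) to (517,230), lower than I predicted, so I'll check that edge against both cameras.

```bash
python3 - <<'E'
from h import *
V=Ro.from_euler('z',.25); o=np.array([544,-184.5,0])
def vf(c,P,z): 
    for p in P: print('  ',z,p,V.inv().apply(px2w(c,*p,z)-o).round(1))
c=load('w5'); k=lambda L:[(u/1.25,v/1.25) for u,v in L]
print('w5 house/knob/screws');vf(c,k([(263,230),(517,230)]),130);vf(c,k([(388,92)]),138);vf(c,k([(303,243),(472,243),(310,362),(466,362)]),18)
vf(c,k([(278,212),(498,212)]),130)
t=load('top0'); q=lambda L:[((u+.5)/5+334.5,(v+.5)/5+199.5) for u,v in L]
print('top');vf(t,q([(275,165),(335,405),(262,180),(322,401)]),130);vf(t,q([(287,168),(354,410),(467,118),(537,355),(645,65),(720,305)]),18)
print('cell top in tool'); s,R=cur()
for p in k([(365,378),(412,378),(412,518),(367,518)]):
    w=px2w(c,*p,s['eef_pos'][2]+11.1+22.5); print(R.inv().apply(w-s['eef_pos']).round(1))
c2=load('w2'); print('w2 house corners')
vf(c2,[(180+u/2.5,130+v/2.5) for u,v in((330,468),(548,255),(118,293),(330,38))],130)
E
```

```text
w5 house/knob/screws
   130 (210.4, 184.0) [-47.4  45.4 130. ]
   130 (413.6, 184.0) [ 50.7  45.4 130. ]
   138 (310.4, 73.6) [  0.9  93.3 138. ]
   18 (242.4, 194.4) [-52.3  23.9  18. ]
   18 (377.6, 194.4) [53.4 24.  18. ]
   18 (248.0, 289.6) [-51.5 -56.2  18. ]
   18 (372.8, 289.6) [ 53.3 -56.1  18. ]
   130 (222.4, 169.6) [-41.2  52.2 130. ]
   130 (398.4, 169.6) [ 42.9  52.3 130. ]
top
   130 (389.6, 232.6) [ 45.3  49.1 130. ]
   130 (401.6, 280.6) [-45.7  52.6 130. ]
   130 (387.0, 235.6) [ 41.3  55.3 130. ]
   130 (399.0, 279.8) [-43.1  56.8 130. ]
   18 (392.0, 233.2) [51.2 26.7 18. ]
   18 (405.4, 281.6) [-54.   28.2  18. ]
   18 (428.0, 223.2) [ 51.3 -52.1  18. ]
   18 (442.0, 270.6) [-52.2 -51.6  18. ]
   18 (463.6, 212.6) [  52.9 -130.4   18. ]
   18 (478.6, 260.6) [ -52.4 -130.8   18. ]
cell top in tool
[ 17.9  -4.4 -33.6]
[ 17.9   7.3 -33.6]
[-23.6   7.9 -33.6]
[-23.6  -4.4 -33.6]
w2 house corners
   130 (312.0, 317.2) [-45.4  48.7 130. ]
   130 (399.2, 232.0) [ 46.1  46.  130. ]
   130 (227.2, 247.2) [-44.  131.6 130. ]
   130 (312.0, 145.2) [ 50.  132.6 130. ]
```

```bash
python3 - <<'E'
from h import *
V=Ro.from_euler('z',.25); o=np.array([544,-184.5,0]); t=load('top0')
for y in(-60,-66,-72,-78,-100): print(y,[((w2px(t,V.apply(p)+o)-[334.5,199.5])*5-.5).round(0).tolist() for p in((42,y,85),(-42,y,85),(0,y,127),(0,y,117))])
q=[((u+.5)/5+334.5,(v+.5)/5+199.5) for u,v in((540,178),(562,262))]
for p in q: print(V.inv().apply(px2w(t,*p,18)-o).round(1))
sc=load('scene0')
print('scene',[w2px(sc,V.apply((0,y,z))+o).round(0).tolist() for y in(-60,-72) for z in(127,43)])
a=cv2.imread('pics/scene0.png'); cv2.imwrite('pics/sc.png',cv2.resize(a[180:290,155:325],None,fx=4.7,fy=4.7,interpolation=cv2.INTER_CUBIC))
s=(lambda P:[((w2px(sc,V.apply(p)+o)-[155,180])*4.7).round(0).tolist() for p in P])
for y in(-60,-72,-80,-90): print(y,s([(0,y,127),(42,y,85),(-42,y,85),(0,y,43)]))
for y in(60,48): print(y,s([(50,y,130),(-50,y,130),(50,y,18)]))
print(s([(60,144,18),(60,-144,18)]))
E
```

```text
-60 [[531.0, 112.0], [594.0, 319.0], [592.0, 205.0], [585.0, 207.0]]
-66 [[546.0, 108.0], [609.0, 315.0], [608.0, 200.0], [600.0, 203.0]]
-72 [[561.0, 104.0], [624.0, 311.0], [623.0, 196.0], [616.0, 199.0]]
-78 [[575.0, 100.0], [639.0, 307.0], [639.0, 192.0], [631.0, 195.0]]
-100 [[630.0, 85.0], [693.0, 292.0], [696.0, 176.0], [688.0, 179.0]]
[ 18.7 -74.2  18. ]
[-17.7 -72.9  18. ]
scene [[204.0, 210.0], [212.0, 237.0], [198.0, 209.0], [206.0, 237.0]]
-60 [[231.0, 139.0], [222.0, 285.0], [275.0, 132.0], [266.0, 269.0]]
-72 [[202.0, 136.0], [193.0, 282.0], [248.0, 129.0], [239.0, 266.0]]
-80 [[183.0, 134.0], [174.0, 280.0], [230.0, 127.0], [221.0, 265.0]]
-90 [[159.0, 131.0], [150.0, 277.0], [207.0, 125.0], [199.0, 262.0]]
60 [[497.0, 261.0], [547.0, 73.0], [522.0, 428.0]]
48 [[467.0, 258.0], [518.0, 70.0], [494.0, 425.0]]
[[716.0, 469.0], [48.0, 394.0]]
```

View pics/sc.png

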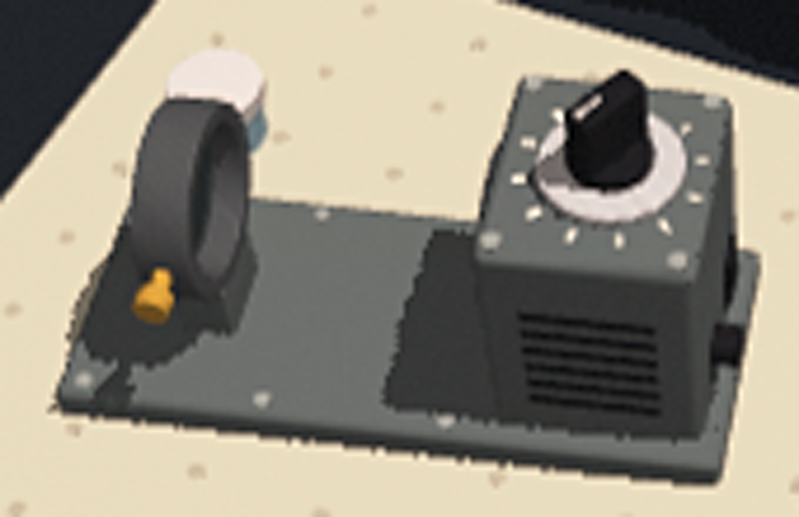

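```bash
python3 - <<'E'
from h import *
c=load('w5'); s,R=cur(); g=cv2.cvtColor(c['img'],cv2.COLOR_RGB2GRAY).astype(int)
for u in(296,311,326): print(u,'far bot',g[250:268,u].tolist(),'\n far top',g[294:312,u].tolist(),'\n near',g[402:424,u].tolist())
print(c['img'][402:424,311].tolist())
for dz in(11.4,): 
  for v in(256,257.6,259): print(v,R.inv().apply(px2w(c,311,v,s['eef_pos'][2]-dz)-s['eef_pos']).round(1))
for x in(21.25,-21.25):
  for off in(0.5,-1.5,-3): print(x,off,[round(w2px(c,s['eef_pos']+R.apply([x+off,0,z]))[1],1) for z in(11.4,-33.6)])
to([546,-195.5,73.9],1.821)
E
```

```text
296 far bot [129, 130, 131, 131, 131, 131, 131, 140, 152, 155, 158, 160, 160, 159, 163, 163, 163, 163] 
 far top [166, 165, 163, 165, 165, 164, 172, 208, 238, 242, 241, 241, 241, 242, 241, 242, 241, 241] 
 near [124, 126, 124, 125, 124, 125, 124, 126, 126, 125, 125, 126, 124, 104, 63, 41, 38, 38, 39, 40, 32, 27]
311 far bot [129, 129, 132, 131, 129, 129, 130, 131, 134, 146, 156, 157, 153, 168, 191, 198, 188, 164] 
 far top [160, 159, 159, 160, 159, 164, 179, 209, 221, 221, 223, 234, 243, 243, 241, 241, 242, 241] 
 near [120, 122, 122, 119, 119, 121, 122, 144, 174, 189, 190, 188, 159, 92, 44, 42, 41, 40, 41, 42, 41, 42]
326 far bot [130, 132, 130, 131, 132, 128, 129, 133, 134, 137, 135, 138, 143, 145, 148, 150, 154, 155] 
 far top [164, 165, 165, 162, 167, 162, 171, 209, 240, 242, 241, 241, 242, 241, 241, 241, 242, 242] 
 near [127, 127, 126, 125, 125, 125, 124, 124, 126, 126, 124, 125, 123, 106, 65, 43, 42, 43, 41, 40, 31, 22]
[[116, 123, 114], [117, 126, 116], [117, 126, 117], [115, 122, 112], [116, 122, 114], [117, 125, 115], [117, 126, 116], [138, 148, 136], [167, 179, 166], [182, 194, 180], [182, 195, 181], [181, 194, 179], [153, 164, 152], [89, 95, 88], [45, 44, 43], [42, 42, 42], [40, 41, 40], [42, 40, 39], [44, 39, 41], [42, 42, 42], [41, 41, 41], [43, 42, 42]]
256 [18.7  1.5 11.4]
257.6 [18.   1.5 11.4]
259 [17.4  1.5 11.4]
21.25 0.5 [np.float64(249.1), np.float64(290.7)]
21.25 -1.5 [np.float64(253.7), np.float64(296.7)]
21.25 -3 [np.float64(257.0), np.float64(301.2)]
-21.25 0.5 [np.float64(339.2), np.float64(407.3)]
-21.25 -1.5 [np.float64(343.1), np.float64(412.3)]
-21.25 -3 [np.float64(346.1), np.float64(416.0)]
t 13.22 shift cm [-1.11  -0.044  9.826] turn deg [ 0.05  0.05 -0.01] | psi now 104.33 pos [ 543.6 -184.6  172.1] j [-0.53  0.47  1.43 -0.    1.24 -0.78]
```

>>> step_arm:
  increments:
    - [[-0.9,-0.05,0],[0,0,0],5]
    - [[-0.9,-0.05,2],[0,0,0],5]
    - [[-0.9,-0.05,4],[0,0,0],5]
    - [[-0.9,-0.05,6],[0,0,0],5]
    - [[-0.9,-0.05,8],[0,0,0],5]
    - [[-0.9,-0.05,9.4],[0,0,0],5]
    - [[-0.9,-0.05,9.8],[0,0,0],5]
    - [[-0.9,-0.05,9.8],[0,0,0],5]

```text
time_s: 14.22
eef_pos: [545.3, -193.5, 73.7]
ee_rot: [0.0, 0.613, 0.79, 0.0]
force: [-0.5, 1.3, -0.9]
grip_width: 0.146
grip_force: 26.3
```

>>> step_arm:
  increments:
    - [[0,0,0],[0,0,0],5]
    - [[0,0,0],[0,0,0],5]

```text
time_s: 14.48
eef_pos: [545.2, -193.4, 73.8]
ee_rot: [0.0, 0.613, 0.79, 0.0]
force: [-0.1, 0.0, -0.6]
grip_width: 0.143
grip_force: 26.3
```

```bash
python3 - <<'E'
from h import *
t=1.821
to([546+2*np.cos(t),-195.5+2*np.sin(t),73.9],t); s=ctrl.sense(); print(s['force'],s['grip_width'],s['grip_force'],s['dq'].round(4))
c=snap('wrist','w6'); g=cv2.cvtColor(c['img'],cv2.COLOR_RGB2GRAY).astype(int)
print(g[294:310,296].tolist(),g[408:420,296].tolist())
E
```

```text
t 14.47 shift cm [-0.025  0.021 -0.01 ] turn deg [ 0.03  0.04 -0.  ] | psi now 104.33 pos [ 545.2 -193.4   73.8] j [-0.54  0.59  1.52 -0.    1.03 -0.79]
[-0.12246596  0.04620184 -0.56711025] 0.14254754012559712 26.326968669891357 [-0.0021  0.0022  0.0034  0.0011 -0.0018  0.0005]
[176, 174, 173, 175, 174, 173, 181, 221, 244, 247, 246, 246, 246, 246, 246, 246] [133, 135, 135, 131, 130, 133, 131, 113, 67, 47, 41, 45]
```

The arm is within 0.3 mm of target with no contact force, and the cell hasn't shifted in the pads. Handing in.

```bash
python3 -c "
from rig import ctrl
print(ctrl.finish_job())"
```

```text
the job is handed in; nothing more can be done
None
```

The job is handed in: the dimmer is at its full clockwise stop, and the long cell is held still and upright by its frosted faces in the middle of the light path, with my position estimate for it along the light good to about 2 mm.

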